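# Centre-punch the start dimple of a steel bracket

### The arm

A 6-joint arm with a two-finger parallel gripper is mounted at the origin on a cart in front of the work surface, level with it; the furniture and walls round the work are solid. World frame = base frame: x ahead of the robot, y to its left, z up, the work surface at z = 0. Lengths are in mm, angles in rad, forces in N, time in s.
With the tool pointing down it reaches from about 275 to 1000 mm from the base axis. Payload 8.4 kg.
Tool frame: the origin (TCP) lies midway between the tips of the shut fingers; the grasp point (between the pads) lies 19 mm behind it; z points along the fingers, y is the line along which they close (so a half turn about z gives the same grasp; the last joint's range is limited). The gripper opens to 85 mm and grips with 20 to 120 N. Pads are 22 mm wide; open, the fingers measure 114 mm over their backs; the gripper's body (76 mm by 85 mm) begins 54 mm behind the grasp point. The pads swing forward as they close: fully open they stand 13 mm farther back than shut.
Start: joints at [-1.255, 0.353, 1.633, -0, 1.155, -0.002], TCP at [195.297, -593.706, 231.281] pointing down, gripper open.
Joint ranges: [-2.63, 2.63], [-0.92, 2.1], [0.06, 2.66], [-1.3, 4.44], [0, 2.69], [-3.02, 3.02]. Speed limits (rad/s): [2.22, 2.22, 2.79, 3.14, 3.14, 3.14].

### API

Orientations are given as [roll, pitch, yaw] about the fixed x, y, z axes, in that order (R = Rz(yaw) Ry(pitch) Rx(roll)).
In Python, from rig import monitor, imaging, r gives the robot as it stands.
- The arm moves only by the tool drive_tool, never from a script. Its argument "plan" is a list of rows, each an object of numbers: "x", "y", "z": the shift along the tool's x, y, z in units of 50 mm (1.0 is 50 mm); "ax", "ay", "az": the turn, a rotation vector about the tool's x, y, z in units of 6 degrees (1.0 is 6 degrees); "hand": the finger opening in mm, from 0 to 85.4. In form: [{"x": .., "y": .., "z": .., "ax": .., "ay": .., "az": .., "hand": ..}, ...]. A call has 1 to 8 rows; each row is the pose to reach, as a shift and turn from the pose commanded when the call began, along the tool's axes at that moment; what a row does not reach only later rows make up. A row lasts 1/10 s, in which the tool goes at most 50 mm and 8.59 degrees, less where a joint would pass 70% of its speed; a pose out of reach is approached as far as the arm can. A call with a gripper value outside its range is refused whole. The fingers move at their own pace and stop on an object; "grip_force" is the grip in N (left out, the last holds). Time passes only in rows, so rows that repeat a pose let the fingers close. It gives the time, the measured TCP pose, the force, the opening and the grip force at its end, in the units of the state.
- monitor.sense(): the state, without advancing time (a new reading comes with each control period).
- imaging.grab_frame(name): name is "side" or "top" or "wrist"; returns the picture (400x640x3 uint8, red, green, blue); there is no depth.
- imaging.camera_info(name): a dict with "mtx" (3x3 intrinsics, pixels), "R" (3x3) and "t" (3): a world point X has camera coordinates R X + t. Camera axes: x right, y down, z forward; pixel columns grow to the right and rows downward; lengths in mm; the calibration is good to about 2 mm. The wrist camera is an equidistant fisheye: a pixel r from the principal point sees the ray r / f radians off the axis. A picture is of the moment at which its call begins: read the wrist's pose just before it. camera_info takes no time and is no camera call; for the wrist camera it gives the pose at the moment of the call.
- r.sign_off(): hands the job in; it is judged then, once.
The state is a dict: "clock": time; "qpos": joint angles; "qvel": joint speeds; "joint_efforts": joint torques, N m; "eef_pos": TCP position; "tcp_rot": TCP orientation; "contact_force": force on the tool from outside, world axes, zero at the start; "wrist_torque": the same for the moment, N m; "opening": opening from 0.0 (shut) to 1.0 (fully open); "grasp_force": force on a finger pad.
Only numpy, scipy, OpenCV 4.12 (cv2) and the standard library are available. Lean on these libraries where they do the work, as an engineer would, in place of code of your own. Each camera call takes 0.05 s, during which the arm holds its last target. There are 200 camera calls.

### The job

Before the bracket is drilled, take the spring-loaded centre punch out of its wooden block, set its point in the small start dimple near the free end of the steel bracket (not in the bigger screw holes) and press straight down, gently, just until you feel the hidden spring snap, and no harder. Then put the punch back upright in its block, down on its collar. Punch nothing else, and leave the bracket and the other things where they lie.

Things in the scene. Friction and masses are not known exactly. Their poses are not given: they have to be found in the camera images.
- punch: Spring-loaded centre punch, loose, about 320 g. Origin: centre of its nose (lower end of the barrel); z points up along the tool. Steel barrel 16 mm thick, z = 0 to 50 mm; steel collar 30 mm wide, z = 50 to 56 mm; black square grip 20 x 20 mm (sides along its x and y), z = 56 to 112 mm; round cap to 120 mm.
- punch_grip (a point): Where to hold the punch: on its axis in the black square grip, 92 mm above the punch's origin (collar 36 mm below, top of the cap 28 mm above).
- punch_nose (a point): The punch's origin, where the pin comes out. The pin, 6 mm thick with a tapered point 2.4 mm wide at its end, sticks out below it along the axis by 14 to 32 mm: how far differs each time and is not measured. Pressed down, it goes up to 8 mm into the nose against a hidden spring and comes out again when lifted.
- punch_hammer (a joint): Small hidden slide, m: 0 at rest, about 0.0017 when the push is greatest, over 0.0022 once snapped, about 0.0027 at the stop; it does not tell overpressing, so feel the force. The push starts at 2 N, peaks near 12 N at 4 mm of pin travel, then the spring snaps; it falls to 4 N at 8 mm; there a hard stop makes it rise by 5 N/mm or more: stop at once. Over 18 N spoils the part.
- tool_block: Wooden tool block, 90 x 70 x 85 mm (x, y, z), fixed. Origin: centre of its underside, z up. In the middle of its top a bore 24 mm wide right through it, in which the punch stands upright, its collar resting on the block's top (punch origin 35 mm above the block's origin). Two empty 10 mm bores beside it.
- bracket: Steel angle bracket, loose, 550 g: a flat leg 120 x 50 mm and 8 mm thick lying on the worktop, with an upright leg 58 mm high across its +x end. Origin: centre of the flat leg's underside; x along the leg towards the upright. Two 11 mm screw holes go through it 22 mm to the +x side of the middle, 12 mm either side of the centre line.
- dimple (a point): Centre of the mouth of the small round start dimple in the bracket's top face: 8 mm wide, 4 mm deep, flat bottom, on the leg's centre line 20 mm from the free end (bracket frame x = -40 mm, z = 8 mm).
- eraser: Eraser in a card sleeve, 46 x 23 x 13 mm, loose bystander. Origin: centre of its underside.
- glue_stick: Standing glue stick, 27 mm thick, 90 mm high, loose bystander. Origin: centre of its underside.
- tape_roll: Roll of brown tape lying flat, 96 mm wide, 48 mm high, loose bystander. Origin: centre of its underside.
- mouse: Black computer mouse, 104 x 60 x 36 mm, loose bystander. Origin: centre of its underside.
Mind the look-alikes: they are no part of the job. Leave any blue look-alike of the tool_block alone.

How it is judged:
By the outcome, as a careful person would: the job done as asked, in the order asked, and still so for the second after the job is handed in, with the robot touching nothing.
It also fails if it takes over 64 s, if anything falls off the work surface, if the arm or the gripper's body presses on something with over 40 N, if the wrist force passes 120 N, or if a joint passes its speed limit or range.

## Working session

There is one attempt and no reset: what is moved stays moved. The work goes in short steps, Python scripts to look and compute and a tool call to move; the robot and the scene stay as the last step left them, time stands still between calls to the robot, and variables do not carry over. Pictures are saved under pics/ and viewed, at most 10 in all, crops included, and the job is handed in when it is done.

Besides the shell and the picture viewer there is one more tool, called after "Request:" as name(argument=value, ...), one argument or row to a line, values as JSON. drive_tool: Moves the arm, as the interface text tells. Its arguments: {"type":"object","properties":{"plan":{"type":"array","items":{"type":"object","properties":{"x":{"type":"number"},"y":{"type":"number"},"z":{"type":"number"},"ax":{"type":"number"},"ay":{"type":"number"},"az":{"type":"number"},"hand":{"type":"number"}}}},"grip_force":{"type":"number"}},"required":["plan"]}

```bash
mkdir -p pics
python3 - <<'E'
from rig import monitor, imaging, r
import cv2, numpy as np
s=monitor.sense(); print({k:np.round(v,3).tolist() for k,v in s.items()})
a=[imaging.grab_frame(n) for n in("side","top")]
for n,i in zip(("side","top"),a):
    cv2.imwrite(f"pics/{n}0.png",i[:,:,::-1]); c=imaging.camera_info(n); print(n,{k:np.round(v,3).tolist() for k,v in c.items()})
E
```

```text
{'clock': 0.0, 'qpos': [-1.255, 0.354, 1.634, -0.0, 1.155, -0.002], 'qvel': [0.001, 0.001, 0.0, 0.001, 0.001, -0.002], 'joint_efforts': [0.001, -60.524, -34.208, 0.0, 0.009, -0.0], 'eef_pos': [195.155, -593.227, 230.542], 'tcp_rot': [-3.14, 0.0, 0.318], 'contact_force': [-0.14, 0.174, 0.482], 'wrist_torque': [0.006, -0.005, -0.009], 'grasp_force': 0.0, 'opening': 1.0}
side {'mtx': [[373.569, 0.0, 322.696], [0.0, 373.569, 198.209], [0.0, 0.0, 1.0]], 'R': [[-0.735, -0.678, 0.001], [-0.395, 0.427, -0.813], [0.551, -0.598, -0.582]], 't': [566.829, 234.721, 717.434]}
top {'mtx': [[409.49, 0.0, 319.575], [0.0, 409.49, 195.421], [0.0, 0.0, 1.0]], 'R': [[-0.022, -0.999, -0.028], [-0.999, 0.023, -0.04], [0.041, 0.027, -0.999]], 't': [233.114, 593.075, 948.781]}
```

View pics/side0.png

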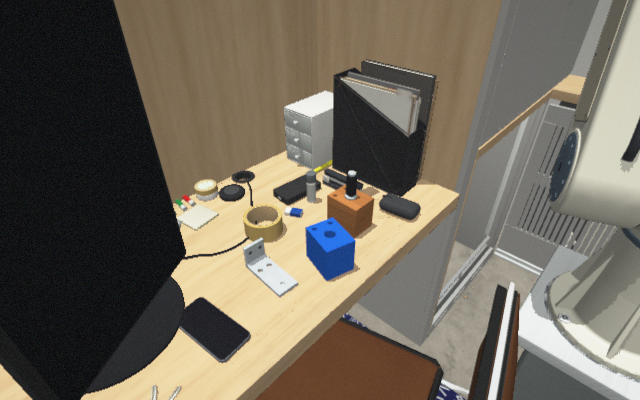

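View pics/top0.png

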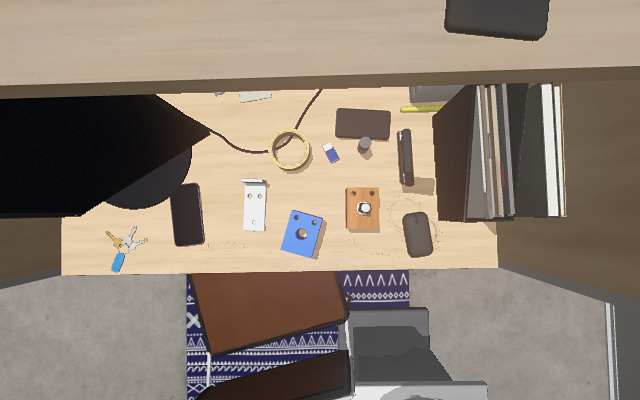

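The wooden block with the punch is at top (362,208). The look-alike is the blue block at (302,233), and I'll leave it alone. The bracket is at (255,205), with its upright at the top end and its free end toward the robot. Next is an enlarged crop to confirm.

```bash
cat > h.py <<'E'
from rig import monitor, imaging, r
import cv2, numpy as np
def px(name,u,v,z,c=None):
    c=c or imaging.camera_info(name); R=np.array(c["R"]);t=np.array(c["t"]);K=np.array(c["mtx"])
    d=np.array([(u-K[0,2])/K[0,0],(v-K[1,2])/K[1,1]])
    if name=="wrist":
        rr=np.linalg.norm(d); d=d/rr if rr>0 else d; d=np.r_[d*np.sin(rr),np.cos(rr)]
    else: d=np.r_[d,1]
    C=-R.T@t; w=R.T@d; return C+w*(z-C[2])/w[2]
def proj(name,X,c=None):
    c=c or imaging.camera_info(name); R=np.array(c["R"]);t=np.array(c["t"]);K=np.array(c["mtx"])
    p=R@np.array(X,float)+t
    if name=="wrist":
        n=np.linalg.norm(p[:2]); q=p[:2]/n*np.arctan2(n,p[2])
    else: q=p[:2]/p[2]
    return q*[K[0,0],K[1,1]]+K[:2,2]
E
python3 - <<'E'
from h import *
i=cv2.imread("pics/top0.png")[165:265,235:395]
cv2.imwrite("pics/crop1.png",cv2.resize(i,None,fx=5,fy=5,interpolation=cv2.INTER_CUBIC))
for n,u,v,z in [("tabL",61,274,0),("tabR",497,267,0),("blk",362,208,85),("cap",364,208,155),("blue",302,233,85),("brk",255,205,8),("mouse",417,235,20),("glue",364,145,90)]: print(n,px("top",u,v,z).round())
c=imaging.camera_info("wrist");print({k:np.round(v,3).tolist() for k,v in c.items()})
E
```

```text
tabL [423. 849.   0.]
tabR [ 421. -192.    0.]
blk [566. 126.  85.]
cap [565. 128. 155.]
blue [514. 258.  85.]
brk [579. 374.   8.]
mouse [501.  -4.  20.]
glue [703. 119.  90.]
{'mtx': [[309.707, 0.0, 318.126], [0.0, 309.707, 202.459], [0.0, 0.0, 1.0]], 'R': [[0.311, -0.95, -0.001], [-0.9, -0.295, 0.32], [-0.304, -0.099, -0.947]], 't': [-622.799, -40.723, 381.139]}
```

View pics/crop1.png

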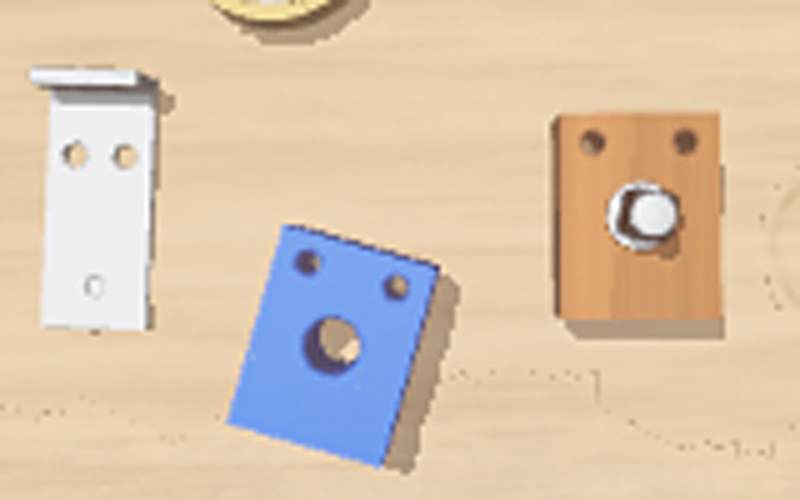

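Two candidates: the wooden block at (362,208), which holds the punch, and the blue one at (302,233), which is empty. The wooden block fits the description. On the bracket, the single small hole near the free end, at top (253,222), is the dimple, and the pair at (250,196)/(260,196) are the screw holes. I'll check the swing path in the wrist view before moving.

Run:
```python
from h import *
print("dimple",px("top",253.2,221.8,8),"holes",px("top",249.4,195.4,8),px("top",259.4,195.8,8))
print("free corners",px("top",243,230,8),px("top",264.5,230.5,8))
c=imaging.camera_info("wrist");print("cam",-np.array(c["R"]).T@c["t"])
cv2.imwrite("pics/w0.png",imaging.grab_frame("wrist")[:,:,::-1])
```

```text
dimple [539.23797553 379.20613384   8.        ] holes [602.21102853 387.35981123   8.        ] [600.7158258  363.44859499   8.        ]
free corners [520.30341992 403.84098893   8.        ] [518.07809273 352.5874318    8.        ]
cam [ 273.18080555 -566.0739043   373.81357912]
```

View pics/w0.png

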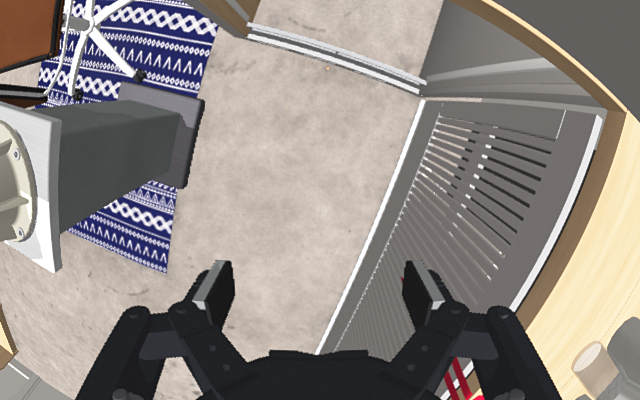

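The way inward is clear: only open floor below, with the radiator on the far side.

Request:
drive_tool(
  plan=[
    {"x": 0.55, "y": -0.85, "z": -0.2},
    {"x": 1.1, "y": -1.7, "z": -0.3},
    {"x": 1.65, "y": -2.55, "z": -0.4},
    {"x": 2.2, "y": -3.4, "z": -0.5},
    {"x": 2.75, "y": -4.25, "z": -0.6},
    {"x": 3.3, "y": -5.1, "z": -0.6},
    {"x": 3.85, "y": -5.95, "z": -0.6},
    {"x": 4.46, "y": -6.81, "z": -0.6},
  ],
)

```text
invalid input
```

Request:
drive_tool(
  plan=[
    {"x": 0.55, "y": -0.85, "z": -0.2, "ax": 0, "ay": 0, "az": 0, "hand": 85},
    {"x": 1.1, "y": -1.7, "z": -0.3, "ax": 0, "ay": 0, "az": 0, "hand": 85},
    {"x": 1.65, "y": -2.55, "z": -0.4, "ax": 0, "ay": 0, "az": 0, "hand": 85},
    {"x": 2.2, "y": -3.4, "z": -0.5, "ax": 0, "ay": 0, "az": 0, "hand": 85},
    {"x": 2.75, "y": -4.25, "z": -0.6, "ax": 0, "ay": 0, "az": 0, "hand": 85},
    {"x": 3.3, "y": -5.1, "z": -0.6, "ax": 0, "ay": 0, "az": 0, "hand": 85},
    {"x": 3.85, "y": -5.95, "z": -0.6, "ax": 0, "ay": 0, "az": 0, "hand": 85},
    {"x": 4.46, "y": -6.81, "z": -0.6, "ax": 0, "ay": 0, "az": 0, "hand": 85},
  ],
)

```text
clock: 0.95
eef_pos: [297.9, -207.3, 261.3]
tcp_rot: [3.141, -0.0, 0.317]
contact_force: [0.3, -1.0, 0.3]
opening: 0.996
grasp_force: 0.0
```

Request:
drive_tool(
  plan=[
    {"x": 0.45, "y": -0.9, "z": 0, "ax": 0, "ay": 0, "az": 0.4, "hand": 85},
    {"x": 0.9, "y": -1.8, "z": 0, "ax": 0, "ay": 0, "az": 0.8, "hand": 85},
    {"x": 1.35, "y": -2.7, "z": 0, "ax": 0, "ay": 0, "az": 1.2, "hand": 85},
    {"x": 1.9, "y": -3.5, "z": 0, "ax": 0, "ay": 0, "az": 1.6, "hand": 85},
    {"x": 2.8, "y": -3.9, "z": 0, "ax": 0, "ay": 0, "az": 2.0, "hand": 85},
    {"x": 3.7, "y": -4.3, "z": 0, "ax": 0, "ay": 0, "az": 2.4, "hand": 85},
    {"x": 4.6, "y": -4.75, "z": 0, "ax": 0, "ay": 0, "az": 2.8, "hand": 85},
    {"x": 5.55, "y": -5.23, "z": 0, "ax": 0, "ay": 0, "az": 3.03, "hand": 85},
  ],
)

```text
clock: 1.75
eef_pos: [478.5, 125.4, 261.1]
tcp_rot: [3.141, -0.0, -0.0]
contact_force: [0.3, -0.6, -0.1]
opening: 0.999
grasp_force: 0.0
```

Request:
drive_tool(
  plan=[
    {"x": 0, "y": 0, "z": 0, "ax": 0, "ay": 0, "az": 0, "hand": 85},
    {"x": 0, "y": 0, "z": 0, "ax": 0, "ay": 0, "az": 0, "hand": 85},
  ],
)

```text
clock: 1.95
eef_pos: [477.4, 124.0, 260.5]
tcp_rot: [3.141, 0.002, 0.002]
contact_force: [0.0, -1.5, 0.1]
opening: 0.993
grasp_force: 0.0
```

Run:
```python
from h import *
import json
c=imaging.camera_info("wrist");json.dump({k:np.array(v).tolist() for k,v in c.items()},open("c1.json","w"))
i=imaging.grab_frame("wrist")[:,:,::-1]; cv2.imwrite("pics/w1.png",i)
u,v=map(int,proj("wrist",[565,128,120],c)); print(u,v)
x0=max(u-100,0);y0=max(v-75,0);print(x0,y0)
cv2.imwrite("pics/w1c.png",cv2.resize(i[y0:y0+150,x0:x0+200],None,fx=4,fy=4,interpolation=cv2.INTER_CUBIC))
```

```text
315 95
215 20
```

View pics/w1c.png

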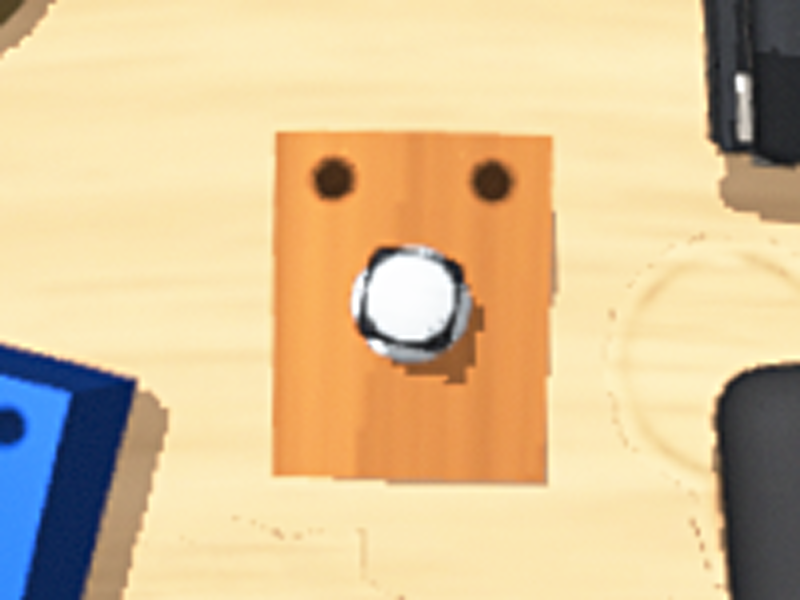

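The crop shows the punch upright in the wooden block at about wrist (318,95), with its square grip nearly aligned to the block. I'll fit the square and the cap.

Run:
```python
from h import *
import json
c=json.load(open("c1.json"))
i=cv2.imread("pics/w1c.png"); g=i.max(2)
roi=np.zeros_like(g); cv2.circle(roi,(412,303),62,255,-1)
d=((g<75)&(roi>0)).astype(np.uint8); pts=cv2.findNonZero(d); 
(rc,rs,ra)=cv2.minAreaRect(pts); print("grip",rc,rs,ra)
w=((i.min(2)>225)&(roi>0)).astype(np.uint8); n,l,st,ce=cv2.connectedComponentsWithStats(w); k=1+st[1:,4].argmax(); print("cap",st[k],ce[k])
f=lambda p:(215+(p[0]+.5)/4-.5,20+(p[1]+.5)/4-.5)
print("cap xyz",px("wrist",*f(ce[k]),155,c)); print("grip@147",px("wrist",*f(rc),147,c))
b=cv2.boxPoints((rc,rs,ra)); print([px("wrist",*f(p),147,c)[:2].round(1) for p in b])
o=((i[:,:,2]>150)&(i[:,:,0]<110)).astype(np.uint8); o[:,560:]=0
cn=max(cv2.findContours(o,0,2)[0],key=cv2.contourArea); (oc,os,oa)=cv2.minAreaRect(cn); print("block",[px("wrist",*f(p),85,c)[:2].round(1) for p in cv2.boxPoints((oc,os,oa))],px("wrist",*f(oc),85,c))
```

```text
grip (410.3446044921875, 299.5656433105469) (93.41571807861328, 92.85437774658203) 10.784297943115234
cap [ 369  257   83   82 5408] [409.09744822 296.81989645]
cap xyz [565.62214683 126.66461246 155.        ]
grip@147 [565.24311395 126.42959178 147.        ]
[array([557.7, 137.5]), array([576.5, 134. ]), array([573. , 115.4]), array([554. , 118.8])]
block [array([520.2, 162.2]), array([610.9, 160.6]), array([610.5,  90.2]), array([519.7,  89.7])] [564.77166066 125.68295613  85.        ]
```

Request:
drive_tool(
  plan=[
    {"x": 0.9, "y": 0, "z": 0.4, "ax": 0, "ay": 0, "az": 1, "hand": 85},
    {"x": 1.76, "y": -0.05, "z": 1.0, "ax": 0, "ay": 0, "az": 1.77, "hand": 85},
    {"x": 1.76, "y": -0.05, "z": 1.6, "ax": 0, "ay": 0, "az": 1.77, "hand": 85},
    {"x": 1.76, "y": -0.05, "z": 1.6, "ax": 0, "ay": 0, "az": 1.77, "hand": 85},
    {"x": 1.76, "y": -0.05, "z": 1.6, "ax": 0, "ay": 0, "az": 1.77, "hand": 85},
    {"x": 1.76, "y": -0.05, "z": 1.6, "ax": 0, "ay": 0, "az": 1.77, "hand": 85},
    {"x": 1.76, "y": -0.05, "z": 1.6, "ax": 0, "ay": 0, "az": 1.77, "hand": 85},
  ],
)

```text
clock: 2.7
eef_pos: [565.8, 126.0, 183.4]
tcp_rot: [-3.141, -0.003, -0.185]
contact_force: [0.3, -0.2, -0.8]
opening: 0.994
grasp_force: 0.0
```

Run:
```python
from h import *
for _ in range(1):
    i=imaging.grab_frame("wrist")[:,:,::-1]; cv2.imwrite("pics/w2.png",i)
s=monitor.sense(); print(s["clock"],s["eef_pos"],s["tcp_rot"],s["qvel"])
```

```text
2.75 [565.84337057 126.05469914 183.14467661] [-3.14053872e+00 -2.41337971e-03 -1.84749411e-01] [ 0.00295949  0.00827633 -0.00019697 -0.00095716 -0.00362416  0.00119046]
```

View pics/w2.png

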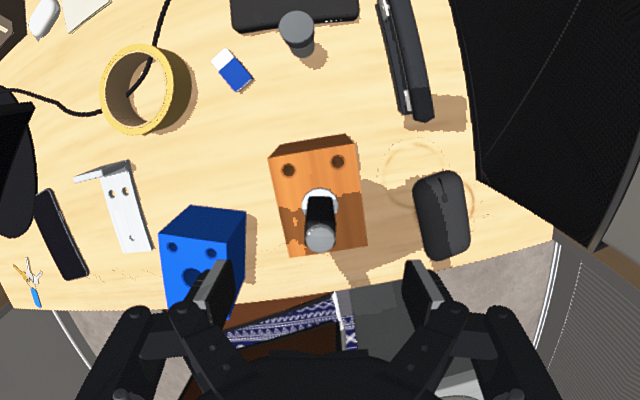

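The punch cap at wrist (320,240) is centred between the fingers. I'll descend and grip.

Request:
drive_tool(
  plan=[
    {"x": 0, "y": 0, "z": 0.5, "ax": 0, "ay": 0, "az": 0, "hand": 85},
    {"x": 0, "y": 0, "z": 1.0, "ax": 0, "ay": 0, "az": 0, "hand": 85},
    {"x": 0, "y": 0, "z": 1.5, "ax": 0, "ay": 0, "az": 0, "hand": 85},
    {"x": 0, "y": 0, "z": 1.5, "ax": 0, "ay": 0, "az": 0, "hand": 60},
    {"x": 0, "y": 0, "z": 1.5, "ax": 0, "ay": 0, "az": 0, "hand": 40},
    {"x": 0, "y": 0, "z": 1.5, "ax": 0, "ay": 0, "az": 0, "hand": 30},
    {"x": 0, "y": 0, "z": 1.5, "ax": 0, "ay": 0, "az": 0, "hand": 25},
    {"x": 0, "y": 0, "z": 1.5, "ax": 0, "ay": 0, "az": 0, "hand": 10},
  ],
  grip_force=70,
)

```text
clock: 3.55
eef_pos: [566.4, 126.2, 107.7]
tcp_rot: [-3.141, -0.002, -0.185]
contact_force: [-2.0, -0.9, 6.2]
opening: 0.224
grasp_force: 68.0
```

Request:
drive_tool(
  plan=[
    {"x": 0, "y": 0, "z": 0, "ax": 0, "ay": 0, "az": 0, "hand": 5},
    {"x": 0, "y": 0, "z": 0, "ax": 0, "ay": 0, "az": 0, "hand": 5},
    {"x": 0, "y": 0, "z": 0, "ax": 0, "ay": 0, "az": 0, "hand": 5},
    {"x": 0, "y": 0, "z": 0, "ax": 0, "ay": 0, "az": 0, "hand": 5},
    {"x": 0, "y": 0, "z": 0, "ax": 0, "ay": 0, "az": 0, "hand": 5},
  ],
  grip_force=70,
)

```text
clock: 4.05
eef_pos: [566.4, 126.2, 107.7]
tcp_rot: [-3.141, -0.002, -0.185]
contact_force: [-0.0, -1.4, 6.8]
opening: 0.225
grasp_force: 68.0
```

Request:
drive_tool(
  plan=[
    {"x": 0, "y": 0, "z": -0.2, "ax": 0, "ay": 0, "az": 0, "hand": 5},
    {"x": 0, "y": 0, "z": -0.6, "ax": 0, "ay": 0, "az": 0, "hand": 5},
    {"x": 0, "y": 0, "z": -1.2, "ax": 0, "ay": 0, "az": 0, "hand": 5},
    {"x": 0, "y": 0, "z": -1.8, "ax": 0, "ay": 0, "az": 0, "hand": 5},
    {"x": 0, "y": 0, "z": -2.4, "ax": 0, "ay": 0, "az": 0, "hand": 5},
    {"x": 0, "y": 0, "z": -2.4, "ax": 0, "ay": 0, "az": 0, "hand": 5},
    {"x": 0, "y": 0, "z": -2.4, "ax": 0, "ay": 0, "az": 0, "hand": 5},
  ],
)

```text
clock: 4.75
eef_pos: [565.4, 125.9, 226.5]
tcp_rot: [-3.141, -0.001, -0.185]
contact_force: [-0.0, 1.0, -3.9]
opening: 0.221
grasp_force: 69.0
```

Run:
```python
from h import *
s=monitor.sense(); e=s["eef_pos"]; print(s["eef_pos"],s["contact_force"],s["opening"])
i=imaging.grab_frame("side")[:,:,::-1]
p=proj("side",[e[0],e[1],e[2]-80]); u,v=map(int,p); print(u,v)
x0=u-60;y0=v-60;print(x0,y0)
cv2.imwrite("pics/s3.png",i); cv2.imwrite("pics/s3c.png",cv2.resize(i[y0:y0+110,x0:x0+130],None,fx=5,fy=5,interpolation=cv2.INTER_CUBIC))
```

```text
[565.35079686 125.93809713 226.46290452] [-0.03431494  0.95466335 -3.87179297] 0.22115624132290784
351 174
291 114
```

View pics/s3c.png

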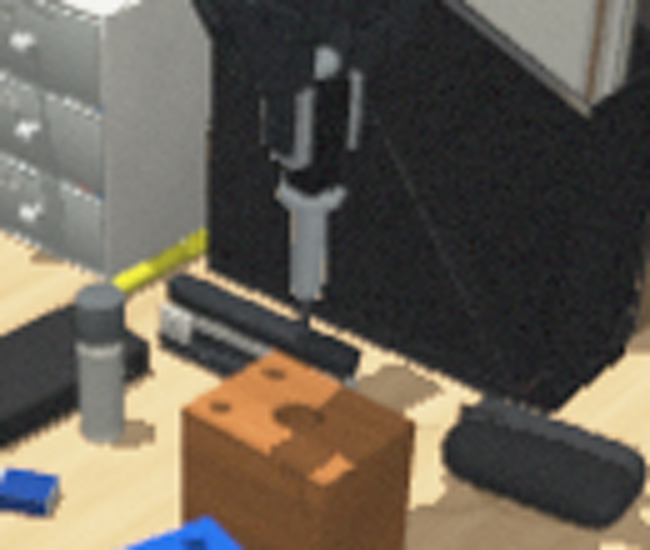

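Held upright, and the bore below is empty. I'll move it beside the bracket and measure the dimple from close with the wrist camera.

Request:
drive_tool(
  plan=[
    {"x": -0.2, "y": -0.4, "z": 0, "ax": 0, "ay": 0, "az": 0, "hand": 5},
    {"x": -0.6, "y": -1.1, "z": 0, "ax": 0, "ay": 0, "az": 0, "hand": 5},
    {"x": -1.1, "y": -1.9, "z": 0, "ax": 0, "ay": 0, "az": 0, "hand": 5},
    {"x": -1.6, "y": -2.8, "z": 0, "ax": 0, "ay": 0, "az": 0, "hand": 5},
    {"x": -2.0, "y": -3.6, "z": 0, "ax": 0, "ay": 0, "az": 0, "hand": 5},
    {"x": -2.4, "y": -4.3, "z": 0, "ax": 0, "ay": 0, "az": 0, "hand": 5},
    {"x": -2.6, "y": -4.66, "z": 0, "ax": 0, "ay": 0, "az": 0, "hand": 5},
    {"x": -2.6, "y": -4.66, "z": 0, "ax": 0, "ay": 0, "az": 0, "hand": 5},
  ],
)

```text
clock: 5.6
eef_pos: [478.4, 381.0, 223.9]
tcp_rot: [3.14, 0.003, -0.182]
contact_force: [0.2, -0.6, -3.0]
opening: 0.227
grasp_force: 69.2
```

Request:
drive_tool(
  plan=[
    {"x": 0, "y": 0, "z": 0, "ax": 0, "ay": 0, "az": 0, "hand": 5},
    {"x": 0, "y": 0, "z": 0, "ax": 0, "ay": 0, "az": 0, "hand": 5},
    {"x": 0, "y": 0, "z": 0, "ax": 0, "ay": 0, "az": 0, "hand": 5},
  ],
)

```text
clock: 5.9
eef_pos: [480.8, 377.7, 225.8]
tcp_rot: [3.141, 0.001, -0.186]
contact_force: [-0.7, -0.3, -2.9]
opening: 0.227
grasp_force: 69.2
```

Run:
```python
from h import *
import json
c=imaging.camera_info("wrist");json.dump({k:np.array(v).tolist() for k,v in c.items()},open("c2.json","w"))
s=monitor.sense(); print(s["eef_pos"],s["contact_force"])
i=imaging.grab_frame("wrist")[:,:,::-1]; cv2.imwrite("pics/w4.png",i)
u,v=map(int,proj("wrist",[550,379,8],c)); print(u,v)
x0=max(u-80,0);y0=max(v-60,0);print(x0,y0)
cv2.imwrite("pics/w4c.png",cv2.resize(i[y0:y0+120,x0:x0+160],None,fx=5,fy=5,interpolation=cv2.INTER_CUBIC))
```

```text
[480.78877462 377.72955689 225.76565532] [-0.74179335 -0.34084815 -2.9097852 ]
306 113
226 53
```

View pics/w4c.png

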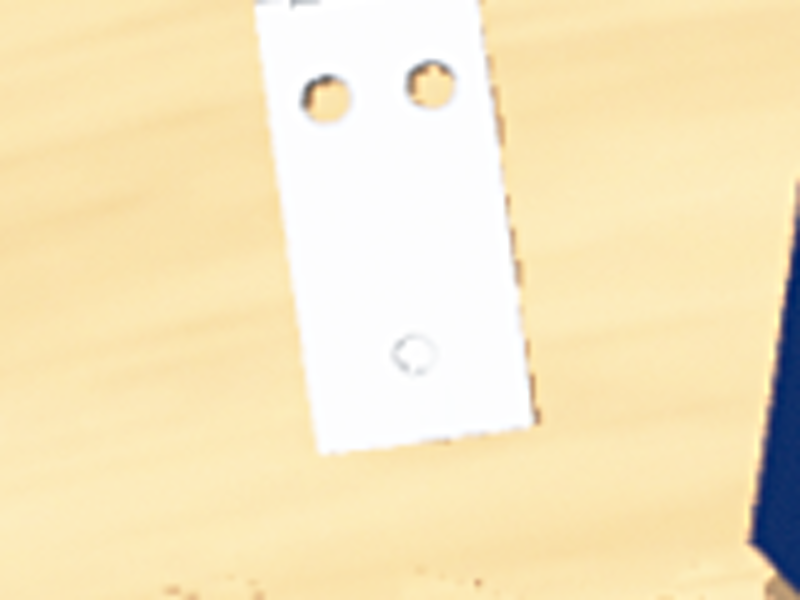

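The dimple is at crop (414,355), the screw holes are at (326,100) and (431,84), and the free corners are at (318,453) and (535,427).

Run:
```python
from h import *
import json
from scipy.optimize import least_squares
c=json.load(open("c2.json"))
P=[(414,355),(326,100),(431,84),(318,453),(535,427)]
M=np.array([(-40,0),(22,12),(22,-12),(-60,25),(-60,-25)])
W=np.array([px("wrist",226+(u+.5)/5-.5,53+(v+.5)/5-.5,8,c)[:2] for u,v in P]);print(W.round(1))
f=lambda q:M@np.array([[np.cos(q[2]),np.sin(q[2])],[-np.sin(q[2]),np.cos(q[2])]])+q[:2]
s=least_squares(lambda q:(f(q)-W).ravel(),[579,379,0]);print(s.x,(f(s.x)-W).round(1),f(s.x)[0])
```

```text
[[538.3 379.5]
 [600.9 387.9]
 [599.8 363.8]
 [520.  406.1]
 [516.5 355.1]]
[ 5.78255052e+02  3.77105081e+02 -5.90165401e-02] [[ 0.  -0.1]
 [ 0.  -0.1]
 [-0.3  0.1]
 [-0.2 -0.5]
 [ 0.4  0.6]] [538.32469037 379.46437255]
```

The bracket model fits to 0.6 mm, which puts the dimple at (538.3, 379.5). I'll hover over it.

Request:
drive_tool(
  plan=[
    {"x": 0.5, "y": -0.1, "z": 0.3, "ax": 0, "ay": 0, "az": 0, "hand": 5},
    {"x": 1.0, "y": -0.2, "z": 0.8, "ax": 0, "ay": 0, "az": 0, "hand": 5},
    {"x": 1.13, "y": -0.25, "z": 1.4, "ax": 0, "ay": 0, "az": 0, "hand": 5},
    {"x": 1.13, "y": -0.25, "z": 1.9, "ax": 0, "ay": 0, "az": 0, "hand": 5},
    {"x": 1.13, "y": -0.25, "z": 2.08, "ax": 0, "ay": 0, "az": 0, "hand": 5},
    {"x": 1.13, "y": -0.25, "z": 2.08, "ax": 0, "ay": 0, "az": 0, "hand": 5},
    {"x": 1.13, "y": -0.25, "z": 2.08, "ax": 0, "ay": 0, "az": 0, "hand": 5},
    {"x": 1.13, "y": -0.25, "z": 2.08, "ax": 0, "ay": 0, "az": 0, "hand": 5},
  ],
)

```text
clock: 6.75
eef_pos: [539.2, 381.4, 124.1]
tcp_rot: [-3.14, -0.002, -0.185]
contact_force: [-0.5, 0.1, -3.1]
opening: 0.225
grasp_force: 69.1
```

Run:
```python
from h import *
s=monitor.sense(); e=np.array(s["eef_pos"]); print(e,s["tcp_rot"],s["contact_force"])
out=[]
for n in("side","wrist","top"):
    c=imaging.camera_info(n); i=imaging.grab_frame(n)[:,:,::-1]; cv2.imwrite(f"pics/h_{n}.png",i)
    d=proj(n,[538.3,379.5,8],c); ns=proj(n,[e[0],e[1],e[2]-72.7],c); print(n,"dimple",d.round(1),"nose",ns.round(1),"tip14",proj(n,[e[0],e[1],e[2]-86.7],c).round(1),"tip32",proj(n,[e[0],e[1],e[2]-104.7],c).round(1))
    u,v=map(int,(d+ns)/2); x0=max(u-33,0);y0=max(v-50,0); print("org",x0,y0)
    if n!="top": out.append(cv2.resize(i[y0:y0+100,x0:x0+66],(396,600),interpolation=cv2.INTER_CUBIC))
cv2.imwrite("pics/hover.png",np.hstack(out))
```

```text
[539.22451463 381.40210778 124.11446873] [-3.13962709e+00 -1.91752477e-03 -1.84847248e-01] [-0.49128777  0.06962416 -3.11000726]
side dimple [281.6 283. ] nose [279.2 268.7] tip14 [279.7 273.5] tip32 [280.2 279.5]
org 247 225
wrist dimple [322.4 197.1] nose [320.4 214. ] tip14 [320.3 207.7] tip32 [320.2 200.6]
org 288 155
top dimple [253.1 222.2] nose [248.6 222.3] tip14 [249.8 222.1] tip32 [251.3 221.9]
org 217 172
```

View pics/hover.png

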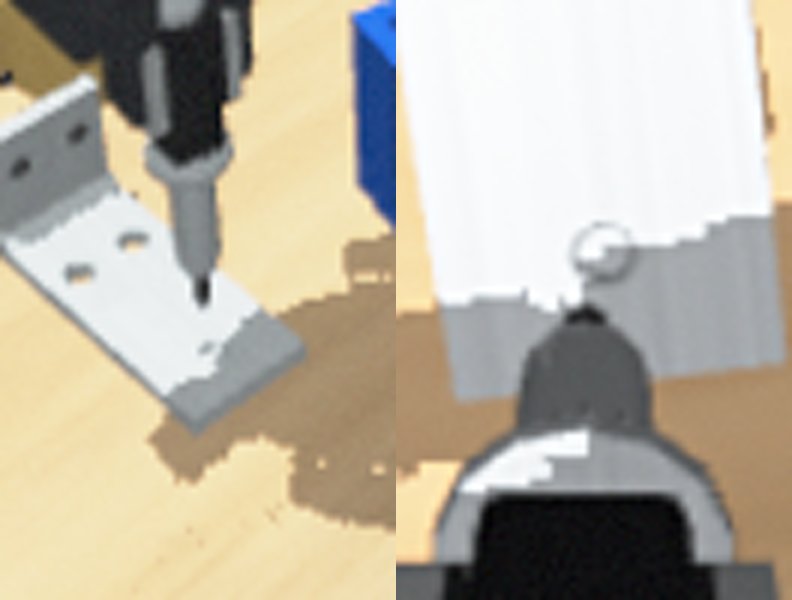

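The side crop shows the pin tip at about (280.8,275.8) above the bracket and the dimple at (281.5,283), where it was predicted. In the wrist crop the punch sits about 2 mm off in y. I'll check the tool's axis row by row before correcting.

Run:
```python
from h import *
e=np.array([539.22,381.40,124.11])
i=cv2.imread("pics/h_side.png").max(2).astype(int)
for h in (120,112,56,50,40,30,20,10,0,-14,-20,-32): print(h,proj("side",e+[0,0,h-72.7]).round(2))
for v in range(252,278): print(v,i[v,272:290].tolist())
i=cv2.imread("pics/h_wrist.png").max(2).astype(int)
print("wrist")
for v in range(203,214,1): print(v,i[v,308:334].tolist())
```

```text
120 [274.85 222.77]
112 [275.17 226.12]
56 [277.28 248.36]
50 [277.49 250.63]
40 [277.84 254.36]
30 [278.19 258.03]
20 [278.53 261.64]
10 [278.87 265.19]
0 [279.2  268.69]
-14 [279.66 273.5 ]
-20 [279.85 275.53]
-32 [280.23 279.54]
252 [155, 158, 160, 125, 87, 93, 114, 153, 156, 158, 155, 145, 136, 221, 240, 241, 241, 241]
253 [145, 156, 159, 159, 142, 157, 161, 159, 153, 154, 152, 138, 188, 237, 240, 240, 242, 241]
254 [186, 145, 147, 155, 160, 158, 157, 162, 157, 143, 135, 184, 237, 240, 240, 241, 241, 241]
255 [237, 213, 161, 137, 138, 140, 143, 140, 133, 133, 134, 233, 240, 241, 241, 241, 242, 241]
256 [243, 243, 213, 139, 132, 135, 138, 139, 128, 127, 110, 232, 240, 241, 241, 241, 242, 240]
257 [242, 242, 231, 154, 129, 136, 146, 144, 137, 131, 114, 234, 241, 241, 242, 241, 241, 241]
258 [242, 241, 241, 164, 128, 138, 144, 142, 138, 130, 116, 229, 241, 241, 242, 241, 241, 242]
259 [242, 242, 242, 170, 129, 136, 144, 143, 137, 132, 121, 210, 239, 242, 241, 242, 242, 242]
260 [240, 242, 242, 182, 133, 136, 142, 143, 137, 131, 120, 196, 238, 241, 242, 243, 242, 243]
261 [236, 240, 
[... 2312 characters left out ...]
9, 51, 63, 68, 52, 43, 65, 131, 169, 170, 173, 173, 172, 172, 172, 167, 169, 173]
209 [172, 175, 174, 178, 178, 167, 143, 120, 96, 96, 97, 97, 86, 84, 88, 111, 134, 156, 171, 175, 173, 173, 172, 166, 170, 171]
210 [174, 176, 176, 177, 166, 144, 113, 98, 94, 95, 94, 95, 90, 92, 91, 93, 101, 122, 157, 172, 176, 173, 170, 169, 167, 170]
211 [175, 173, 175, 167, 146, 117, 99, 89, 89, 90, 92, 91, 91, 90, 92, 90, 88, 96, 124, 158, 173, 173, 172, 168, 168, 169]
212 [176, 176, 161, 140, 116, 100, 96, 89, 89, 92, 89, 90, 90, 91, 90, 91, 89, 87, 90, 126, 158, 171, 173, 168, 168, 172]
213 [176, 171, 119, 101, 102, 98, 88, 90, 92, 92, 91, 92, 91, 91, 91, 90, 90, 91, 86, 89, 125, 160, 174, 170, 167, 170]
```

```bash
cat > fit.py <<'E'
from h import *
import json
a=-0.059; T=lambda x,y,z:np.array([578.255+x*np.cos(a)-y*np.sin(a),377.105+x*np.sin(a)+y*np.cos(a),z])
for n in("side","top"):
    i=cv2.imread(f"pics/h_{n}.png"); o=cv2.imread(f"pics/{n}0.png")
    for nm,p in dict(c1=(-60,25,8),c2=(-60,-25,8),dim=(-40,0,8),h1=(22,12,8),h2=(22,-12,8)).items():
        uv=proj(n,T(*p)); g=cv2.cvtColor(o,cv2.COLOR_BGR2GRAY)
        print(n,nm,uv.round(2),end=" ")
        if nm[0]=="c": print(cv2.cornerSubPix(g,np.float32(uv).reshape(1,1,2).copy(),(3,3),(-1,-1),(3,30,.01)).ravel())
        else:
            x,y=map(int,uv.round()); w=g[y-4:y+5,x-5:x+6].astype(float); bg=np.percentile(w,75)
            k=np.clip(bg-8-w,0,None); Y,X=np.mgrid[y-4:y+5,x-5:x+6]; print((k*X).sum()/k.sum(),(k*Y).sum()/k.sum()); 
            if nm=="dim":print(w.astype(int))
E
python3 fit.py
```

```text
side c1 [278.12 295.  ] [278.99973 296.64282]
side c2 [296.87 281.92] [298.30655 282.37186]
side dim [281.56 282.98] 281.50159744408944 282.54313099041536
[[234 232 232 232 234 231 233 233 234 234 233]
 [234 233 233 231 231 233 232 231 234 234 235]
 [234 234 234 230 220 223 226 231 232 233 235]
 [234 234 233 213 171 187 209 216 229 232 233]
 [234 233 234 177 172 204 218 198 228 234 232]
 [235 234 233 217 228 231 233 228 230 233 233]
 [235 234 233 234 233 234 233 234 232 232 233]
 [236 235 235 234 234 233 233 233 234 232 232]
 [235 234 236 234 234 233 234 233 233 233 232]]
side h1 [259.29 270.15] 258.42730627306275 270.80959409594095
side h2 [268.15 264.59] 268.5534188034188 264.38461538461536
top c1 [242.27 230.21] [242.89531 229.44472]
top c2 [263.21 231.03] [263.81805 230.6459 ]
top dim [253.1  222.19] 252.7810218978102 221.36496350364965
[[238 238 238 238 238 238 238 238 238 238 238]
 [238 238 238 239 238 237 237 238 238 238 238]
 [238 238 238 240 214 186 197 225 238 238 238]
 [238 238 238 240 183 239 241 220 237 238 238]
 [238 238 239 229 179 238 240 229 238 238 238]
 [238 237 238 241 190 226 237 221 237 238 238]
 [238 238 238 239 240 230 217 237 238 238 238]
 [238 237 238 238 238 238 238 238 238 238 238]
 [238 238 238 238 238 238 238 238 237 238 238]]
top h1 [249.23 195.94] 248.5452775073028 195.2190847127556
top h2 [259.25 196.31] 258.9901639344262 195.64918032786886
```

Run:
```python
from h import *
from scipy.optimize import least_squares
e=np.array([539.22,381.40,124.11])
cw=imaging.camera_info("wrist"); print("pose now",monitor.sense()["eef_pos"])
cs=imaging.camera_info("side")
for bs,bw in [((0,0),(0,0)),((-.26,-.28),(-.3,-.7)),((-.26,-.28),(0,0))]:
    F=lambda X:np.r_[proj("side",X,cs)+bs-[280.4,276.0],proj("wrist",X,cw)+bw-[319.5,205.9]]
    s=least_squares(F,e-[0,0,90]); print(s.x.round(2),s.fun.round(2),"off",(s.x-e).round(2))
i=cv2.imread("pics/h_wrist.png").max(2).astype(int)
for v in range(190,203): print(v,i[v,314:332].tolist())
```

```text
pose now [538.84011449 381.24966738 123.57766674]
[538.29 381.81  30.73] [-0.37  0.1   0.14  0.06] off [ -0.93   0.41 -93.38]
[537.55 381.71  30.39] [-0.34  0.1   0.13  0.05] off [ -1.67   0.31 -93.72]
[538.01 381.82  29.98] [-0.52  0.15  0.2   0.08] off [ -1.21   0.42 -94.13]
190 [250, 250, 250, 250, 250, 250, 250, 249, 249, 249, 249, 250, 250, 249, 248, 248, 248, 249]
191 [250, 250, 250, 250, 251, 251, 250, 247, 247, 247, 248, 250, 251, 250, 249, 248, 248, 249]
192 [250, 250, 251, 251, 252, 250, 232, 201, 210, 220, 229, 244, 250, 251, 249, 248, 248, 249]
193 [250, 250, 251, 249, 237, 220, 227, 238, 245, 246, 244, 236, 225, 247, 250, 249, 248, 249]
194 [250, 250, 251, 238, 218, 224, 242, 251, 252, 253, 252, 245, 226, 242, 251, 252, 251, 251]
195 [250, 250, 250, 225, 215, 244, 250, 251, 245, 241, 242, 238, 223, 221, 235, 241, 238, 238]
196 [251, 251, 245, 221, 227, 252, 252, 253, 222, 176, 176, 175, 163, 144, 160, 172, 172, 171]
197 [250, 251, 240, 217, 228, 255, 255, 255, 221, 172, 171, 168, 149, 137, 150, 162, 165, 166]
198 [250, 251, 241, 209, 186, 204, 200, 200, 183, 174, 175, 170, 144, 140, 153, 167, 169, 169]
199 [250, 251, 250, 217, 156, 156, 154, 165, 170, 173, 169, 147, 135, 146, 162, 171, 169, 168]
200 [250, 251, 252, 237, 201, 179, 152, 144, 140, 146, 142, 127, 137, 156, 167, 170, 170, 169]
201 [249, 250, 251, 250, 238, 196, 153, 123, 113, 119, 127, 133, 151, 167, 171, 171, 170, 168]
202 [250, 250, 251, 253, 241, 168, 148, 148, 144, 145, 152, 160, 168, 173, 174, 171, 169, 168]
```

Tip triangulated at (538.0, 381.7, 30), so the pin is about 21 mm. It needs y −2.3 and x +0.4. I'll correct that and go down part of the way.

Request:
drive_tool(
  plan=[
    {"x": 0.016, "y": 0.044, "z": 0.1, "ax": 0, "ay": 0, "az": 0, "hand": 5},
    {"x": 0.016, "y": 0.044, "z": 0.2, "ax": 0, "ay": 0, "az": 0, "hand": 5},
    {"x": 0.016, "y": 0.044, "z": 0.3, "ax": 0, "ay": 0, "az": 0, "hand": 5},
    {"x": 0.016, "y": 0.044, "z": 0.3, "ax": 0, "ay": 0, "az": 0, "hand": 5},
    {"x": 0.016, "y": 0.044, "z": 0.3, "ax": 0, "ay": 0, "az": 0, "hand": 5},
    {"x": 0.016, "y": 0.044, "z": 0.3, "ax": 0, "ay": 0, "az": 0, "hand": 5},
    {"x": 0.016, "y": 0.044, "z": 0.3, "ax": 0, "ay": 0, "az": 0, "hand": 5},
  ],
)

```text
clock: 7.6
eef_pos: [538.9, 378.6, 107.5]
tcp_rot: [-3.141, -0.0, -0.185]
contact_force: [0.8, -0.0, -3.1]
opening: 0.226
grasp_force: 69.2
```

Run:
```python
from h import *
s=monitor.sense(); e=np.array(s["eef_pos"]); print(e,s["tcp_rot"],s["contact_force"])
out=[]
for n in("side","wrist"):
    c=imaging.camera_info(n); i=imaging.grab_frame(n)[:,:,::-1]; cv2.imwrite(f"pics/k_{n}.png",i)
    d=proj(n,[538.3,379.5,8],c); print(n,d, "tip pred",proj(n,e+[-1.2,.4,-93.7],c))
    x0,y0=(d-[16,25]).astype(int); print("org",x0,y0)
    out.append(cv2.resize(i[y0:y0+50,x0:x0+33],(396,600),interpolation=cv2.INTER_CUBIC))
cv2.imwrite("pics/hover2.png",np.hstack(out))
```

```text
[538.91520656 378.61972027 107.48322108] [-3.14131325e+00 -2.72867873e-04 -1.84804378e-01] [ 7.53203781e-01 -2.30716021e-03 -3.12382649e+00]
side [281.5572001  283.00027268] tip pred [281.74300811 281.12761376]
org 265 258
wrist [319.10277348 203.31621388] tip pred [319.84541533 206.17955205]
org 303 178
```

View pics/hover2.png

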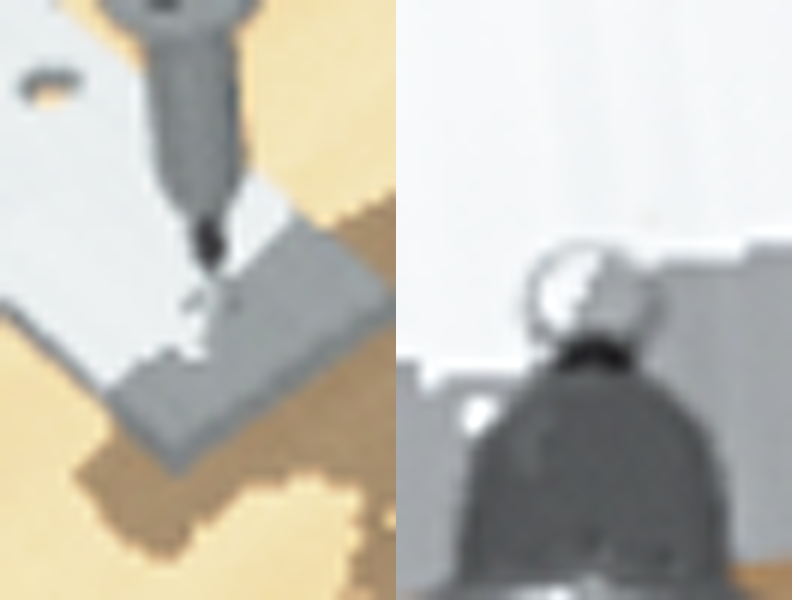

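The tip is just above the dimple in both views: side (282,280) against the dimple at (281.5,282.7), and wrist (319.7,206) against (319.3,202.3). I'll nudge +0.9 mm in x and +0.3 mm in y, then approach by feel.

Request:
drive_tool(
  plan=[
    {"x": 0.017, "y": -0.009, "z": 0.03, "ax": 0, "ay": 0, "az": 0, "hand": 5},
    {"x": 0.017, "y": -0.009, "z": 0.06, "ax": 0, "ay": 0, "az": 0, "hand": 5},
    {"x": 0.017, "y": -0.009, "z": 0.08, "ax": 0, "ay": 0, "az": 0, "hand": 5},
    {"x": 0.017, "y": -0.009, "z": 0.08, "ax": 0, "ay": 0, "az": 0, "hand": 5},
    {"x": 0.017, "y": -0.009, "z": 0.08, "ax": 0, "ay": 0, "az": 0, "hand": 5},
    {"x": 0.017, "y": -0.009, "z": 0.08, "ax": 0, "ay": 0, "az": 0, "hand": 5},
  ],
)

```text
clock: 8.3
eef_pos: [539.7, 378.8, 103.3]
tcp_rot: [-3.142, -0.0, -0.185]
contact_force: [-0.6, -0.6, -3.3]
opening: 0.221
grasp_force: 69.2
```

Run:
```python
from h import *
e=np.array(monitor.sense()["eef_pos"]); print(e)
i=imaging.grab_frame("side").max(2).astype(int); print("dimple",proj("side",[538.3,379.5,8]))
for L in(18,21): print(proj("side",e-[0,0,72.7+L]))
for v in range(275,288): print(v,i[v,274:292].tolist())
c=imaging.camera_info("wrist");i=imaging.grab_frame("wrist").max(2).astype(int); d=proj("wrist",[538.3,379.5,8],c);print("wd",d)
x,y=map(int,d)
for v in range(y-8,y+8): print(v,i[v,x-9:x+10].tolist())
print(x-9)
```

```text
[539.71325251 378.7883155  103.30765401]
dimple [281.5572001  283.00027268]
[281.21562331 280.95548104]
[281.30658617 281.93530611]
275 [239, 239, 239, 239, 180, 139, 141, 139, 139, 129, 169, 235, 241, 240, 234, 206, 233, 242]
276 [240, 239, 239, 240, 221, 179, 146, 140, 132, 145, 219, 239, 240, 232, 185, 164, 170, 231]
277 [240, 239, 240, 239, 240, 230, 178, 126, 108, 170, 236, 240, 232, 184, 162, 162, 164, 158]
278 [241, 241, 240, 239, 238, 239, 185, 96, 63, 142, 235, 233, 182, 158, 163, 161, 164, 165]
279 [240, 241, 240, 241, 240, 239, 182, 95, 63, 132, 223, 182, 163, 162, 163, 162, 163, 162]
280 [241, 240, 241, 240, 241, 240, 211, 109, 66, 107, 151, 163, 163, 163, 161, 163, 162, 164]
281 [241, 241, 240, 240, 241, 240, 238, 146, 71, 137, 157, 158, 162, 164, 162, 162, 163, 161]
282 [241, 241, 240, 240, 241, 241, 224, 154, 114, 157, 154, 163, 160, 161, 162, 164, 164, 163]
283 [242, 241, 241, 240, 241, 241, 189, 188, 164, 158, 142, 159, 163, 163, 160, 163, 164, 164]
284 [242, 242, 241, 241, 241, 240, 227, 237, 187, 162, 157, 159, 162, 161, 160, 161, 163, 163]
285 [241, 242, 242, 241,
[... 1137 characters left out ...]
133, 124, 131, 152, 167, 163, 147, 139, 162, 165, 166]
206 [248, 249, 247, 230, 188, 242, 241, 172, 78, 55, 65, 107, 139, 143, 137, 142, 161, 165, 166]
207 [248, 249, 249, 231, 145, 165, 123, 70, 40, 34, 31, 41, 79, 108, 131, 145, 168, 167, 166]
208 [248, 249, 252, 244, 141, 100, 59, 46, 58, 60, 48, 40, 53, 97, 135, 153, 171, 165, 163]
209 [249, 250, 254, 248, 167, 108, 92, 87, 86, 88, 84, 83, 84, 97, 122, 149, 170, 167, 165]
210 [253, 255, 249, 211, 130, 101, 99, 92, 90, 89, 89, 89, 92, 91, 97, 120, 155, 165, 167]
211 [235, 233, 201, 145, 97, 96, 98, 93, 88, 90, 90, 89, 89, 88, 86, 93, 122, 150, 163]
212 [160, 139, 116, 100, 96, 102, 97, 93, 89, 89, 89, 87, 88, 89, 85, 86, 89, 122, 150]
310
```

By numbers, the tip is at side column 282.0 with the dimple at 282.05, and at wrist column 319.3 against 319.6. It's aligned, so I'll descend by feel.

Request:
drive_tool(
  plan=[
    {"x": 0, "y": 0, "z": 0.02, "ax": 0, "ay": 0, "az": 0, "hand": 5},
    {"x": 0, "y": 0, "z": 0.04, "ax": 0, "ay": 0, "az": 0, "hand": 5},
    {"x": 0, "y": 0, "z": 0.06, "ax": 0, "ay": 0, "az": 0, "hand": 5},
    {"x": 0, "y": 0, "z": 0.06, "ax": 0, "ay": 0, "az": 0, "hand": 5},
    {"x": 0, "y": 0, "z": 0.06, "ax": 0, "ay": 0, "az": 0, "hand": 5},
  ],
)

```text
clock: 8.9
eef_pos: [539.7, 378.8, 100.2]
tcp_rot: [3.142, 0.0, -0.185]
contact_force: [-0.4, 0.1, -3.5]
opening: 0.223
grasp_force: 69.2
```

Request:
drive_tool(
  plan=[
    {"x": 0, "y": 0, "z": 0.02, "ax": 0, "ay": 0, "az": 0, "hand": 5},
    {"x": 0, "y": 0, "z": 0.02, "ax": 0, "ay": 0, "az": 0, "hand": 5},
    {"x": 0, "y": 0, "z": 0.02, "ax": 0, "ay": 0, "az": 0, "hand": 5},
  ],
)

```text
clock: 9.2
eef_pos: [539.7, 378.8, 99.3]
tcp_rot: [3.142, 0.0, -0.185]
contact_force: [0.4, -1.0, -3.3]
opening: 0.223
grasp_force: 69.2
```

Request:
drive_tool(
  plan=[
    {"x": 0, "y": 0, "z": 0.02, "ax": 0, "ay": 0, "az": 0, "hand": 5},
    {"x": 0, "y": 0, "z": 0.02, "ax": 0, "ay": 0, "az": 0, "hand": 5},
    {"x": 0, "y": 0, "z": 0.02, "ax": 0, "ay": 0, "az": 0, "hand": 5},
  ],
)

```text
clock: 9.5
eef_pos: [539.7, 378.8, 98.2]
tcp_rot: [3.142, 0.0, -0.185]
contact_force: [0.7, 0.7, -3.4]
opening: 0.223
grasp_force: 69.2
```

Request:
drive_tool(
  plan=[
    {"x": 0, "y": 0, "z": 0.02, "ax": 0, "ay": 0, "az": 0, "hand": 5},
    {"x": 0, "y": 0, "z": 0.02, "ax": 0, "ay": 0, "az": 0, "hand": 5},
    {"x": 0, "y": 0, "z": 0.02, "ax": 0, "ay": 0, "az": 0, "hand": 5},
  ],
)

```text
clock: 9.8
eef_pos: [539.7, 378.8, 97.2]
tcp_rot: [3.142, 0.0, -0.185]
contact_force: [0.1, -0.0, -2.5]
opening: 0.228
grasp_force: 69.2
```

Request:
drive_tool(
  plan=[
    {"x": 0, "y": 0, "z": 0.02, "ax": 0, "ay": 0, "az": 0, "hand": 5},
    {"x": 0, "y": 0, "z": 0.02, "ax": 0, "ay": 0, "az": 0, "hand": 5},
    {"x": 0, "y": 0, "z": 0.02, "ax": 0, "ay": 0, "az": 0, "hand": 5},
  ],
)

```text
clock: 10.1
eef_pos: [539.8, 378.9, 96.5]
tcp_rot: [-3.141, -0.0, -0.185]
contact_force: [-0.3, 0.2, -1.5]
opening: 0.224
grasp_force: 69.4
```

Request:
drive_tool(
  plan=[
    {"x": 0, "y": 0, "z": 0.02, "ax": 0, "ay": 0, "az": 0, "hand": 5},
    {"x": 0, "y": 0, "z": 0.02, "ax": 0, "ay": 0, "az": 0, "hand": 5},
    {"x": 0, "y": 0, "z": 0.02, "ax": 0, "ay": 0, "az": 0, "hand": 5},
  ],
)

```text
clock: 10.4
eef_pos: [539.9, 378.9, 95.6]
tcp_rot: [-3.141, -0.0, -0.185]
contact_force: [-0.2, 0.0, 2.2]
opening: 0.222
grasp_force: 70.0
```

First contact was at z≈97.0, which implies a 20.3 mm pin. That matches the triangulated 20–21 mm, so the tip is on the dimple floor. Pressing on in small steps.

Request:
drive_tool(
  plan=[
    {"x": 0, "y": 0, "z": 0.02, "ax": 0, "ay": 0, "az": 0, "hand": 5},
    {"x": 0, "y": 0, "z": 0.02, "ax": 0, "ay": 0, "az": 0, "hand": 5},
    {"x": 0, "y": 0, "z": 0.02, "ax": 0, "ay": 0, "az": 0, "hand": 5},
  ],
)

```text
clock: 10.7
eef_pos: [540.0, 378.9, 94.7]
tcp_rot: [-3.141, -0.0, -0.185]
contact_force: [-1.3, -1.1, 5.2]
opening: 0.221
grasp_force: 70.4
```

Request:
drive_tool(
  plan=[
    {"x": 0, "y": 0, "z": 0.02, "ax": 0, "ay": 0, "az": 0, "hand": 5},
    {"x": 0, "y": 0, "z": 0.02, "ax": 0, "ay": 0, "az": 0, "hand": 5},
    {"x": 0, "y": 0, "z": 0.02, "ax": 0, "ay": 0, "az": 0, "hand": 5},
  ],
)

```text
clock: 11.0
eef_pos: [540.0, 379.0, 94.0]
tcp_rot: [-3.141, -0.001, -0.185]
contact_force: [-0.7, -0.5, 7.4]
opening: 0.223
grasp_force: 70.6
```

Request:
drive_tool(
  plan=[
    {"x": 0, "y": 0, "z": 0.015, "ax": 0, "ay": 0, "az": 0, "hand": 5},
    {"x": 0, "y": 0, "z": 0.015, "ax": 0, "ay": 0, "az": 0, "hand": 5},
    {"x": 0, "y": 0, "z": 0.015, "ax": 0, "ay": 0, "az": 0, "hand": 5},
  ],
)

```text
clock: 11.3
eef_pos: [540.0, 379.0, 93.3]
tcp_rot: [-3.141, -0.001, -0.185]
contact_force: [-2.1, -1.2, 7.9]
opening: 0.224
grasp_force: 70.7
```

Request:
drive_tool(
  plan=[
    {"x": 0, "y": 0, "z": 0.015, "ax": 0, "ay": 0, "az": 0, "hand": 5},
    {"x": 0, "y": 0, "z": 0.015, "ax": 0, "ay": 0, "az": 0, "hand": 5},
    {"x": 0, "y": 0, "z": 0.015, "ax": 0, "ay": 0, "az": 0, "hand": 5},
  ],
)

```text
clock: 11.6
eef_pos: [540.1, 379.0, 92.6]
tcp_rot: [-3.141, -0.001, -0.185]
contact_force: [-1.7, -1.1, 9.6]
opening: 0.225
grasp_force: 70.7
```

Request:
drive_tool(
  plan=[
    {"x": 0, "y": 0, "z": 0.01, "ax": 0, "ay": 0, "az": 0, "hand": 5},
    {"x": 0, "y": 0, "z": 0.01, "ax": 0, "ay": 0, "az": 0, "hand": 5},
    {"x": 0, "y": 0, "z": 0.01, "ax": 0, "ay": 0, "az": 0, "hand": 5},
  ],
)

```text
clock: 11.9
eef_pos: [540.1, 379.0, 92.2]
tcp_rot: [-3.141, -0.001, -0.185]
contact_force: [-2.0, -1.3, 9.1]
opening: 0.223
grasp_force: 70.8
```

```bash
python3 -c "
from h import *
s=monitor.sense();print({k:np.round(v,2) for k,v in s.items()})"
```

```text
{'clock': np.float64(11.9), 'qpos': array([ 0.61,  0.55,  1.66, -0.  ,  0.93,  2.37]), 'qvel': array([-0.,  0., -0.,  0., -0.,  0.]), 'joint_efforts': array([  0.15, -63.65, -27.33,   0.08,  -0.9 ,   0.  ]), 'eef_pos': array([540.07, 379.02,  92.17]), 'tcp_rot': array([-3.14, -0.  , -0.18]), 'contact_force': array([-2.05, -1.32,  9.14]), 'wrist_torque': array([-0.34,  0.44, -0.02]), 'grasp_force': np.float64(70.77), 'opening': np.float64(0.22)}
```

Near the peak; continuing in 0.5 mm steps.

Request:
drive_tool(
  plan=[
    {"x": 0, "y": 0, "z": 0.01, "ax": 0, "ay": 0, "az": 0, "hand": 5},
    {"x": 0, "y": 0, "z": 0.01, "ax": 0, "ay": 0, "az": 0, "hand": 5},
    {"x": 0, "y": 0, "z": 0.01, "ax": 0, "ay": 0, "az": 0, "hand": 5},
  ],
)

```text
clock: 12.2
eef_pos: [540.0, 379.0, 91.6]
tcp_rot: [-3.141, -0.001, -0.185]
contact_force: [-1.1, -1.7, 8.5]
opening: 0.225
grasp_force: 70.8
```

Request:
drive_tool(
  plan=[
    {"x": 0, "y": 0, "z": 0.01, "ax": 0, "ay": 0, "az": 0, "hand": 5},
    {"x": 0, "y": 0, "z": 0.01, "ax": 0, "ay": 0, "az": 0, "hand": 5},
    {"x": 0, "y": 0, "z": 0.01, "ax": 0, "ay": 0, "az": 0, "hand": 5},
  ],
)

```text
clock: 12.5
eef_pos: [540.0, 379.0, 91.0]
tcp_rot: [-3.141, -0.001, -0.185]
contact_force: [-1.5, -1.6, 6.8]
opening: 0.225
grasp_force: 70.7
```

Request:
drive_tool(
  plan=[
    {"x": 0, "y": 0, "z": 0.01, "ax": 0, "ay": 0, "az": 0, "hand": 5},
    {"x": 0, "y": 0, "z": 0.01, "ax": 0, "ay": 0, "az": 0, "hand": 5},
    {"x": 0, "y": 0, "z": 0.01, "ax": 0, "ay": 0, "az": 0, "hand": 5},
  ],
)

```text
clock: 12.8
eef_pos: [540.0, 379.0, 90.4]
tcp_rot: [-3.141, -0.001, -0.185]
contact_force: [-0.3, -1.2, 7.0]
opening: 0.227
grasp_force: 70.7
```

Request:
drive_tool(
  plan=[
    {"x": 0, "y": 0, "z": 0.01, "ax": 0, "ay": 0, "az": 0, "hand": 5},
    {"x": 0, "y": 0, "z": 0.01, "ax": 0, "ay": 0, "az": 0, "hand": 5},
    {"x": 0, "y": 0, "z": 0.01, "ax": 0, "ay": 0, "az": 0, "hand": 5},
  ],
)

```text
clock: 13.1
eef_pos: [540.0, 378.9, 89.8]
tcp_rot: [-3.141, -0.001, -0.185]
contact_force: [-1.6, -0.9, 5.8]
opening: 0.227
grasp_force: 70.6
```

Request:
drive_tool(
  plan=[
    {"x": 0, "y": 0, "z": 0.01, "ax": 0, "ay": 0, "az": 0, "hand": 5},
    {"x": 0, "y": 0, "z": 0.01, "ax": 0, "ay": 0, "az": 0, "hand": 5},
    {"x": 0, "y": 0, "z": 0.01, "ax": 0, "ay": 0, "az": 0, "hand": 5},
  ],
)

```text
clock: 13.4
eef_pos: [539.8, 378.9, 88.9]
tcp_rot: [-3.141, -0.0, -0.185]
contact_force: [-0.2, -0.7, 3.7]
opening: 0.223
grasp_force: 70.2
```

```bash
python3 -c "
from h import *
for k in range(4):
    imaging.grab_frame('side'); s=monitor.sense();print(s['eef_pos'].round(2) if hasattr(s['eef_pos'],'round') else s['eef_pos'],np.round(s['contact_force'],2))"
```

```text
[539.84 378.9   88.83] [-0.73 -0.08  2.09]
[539.79 378.86  88.78] [-0.15 -0.34  3.91]
[539.8  378.86  88.76] [0.37 0.28 1.43]
[539.79 378.84  88.76] [ 0.07 -0.03  2.12]
```

The push fell to about 5.5 N with a sudden 1 mm give, so the spring has snapped. Stopping and lifting straight up.

Request:
drive_tool(
  plan=[
    {"x": 0, "y": 0, "z": -0.1, "ax": 0, "ay": 0, "az": 0, "hand": 5},
    {"x": 0, "y": 0, "z": -0.3, "ax": 0, "ay": 0, "az": 0, "hand": 5},
    {"x": 0, "y": 0, "z": -0.7, "ax": 0, "ay": 0, "az": 0, "hand": 5},
    {"x": 0, "y": 0, "z": -1.3, "ax": 0, "ay": 0, "az": 0, "hand": 5},
    {"x": 0, "y": 0, "z": -1.9, "ax": 0, "ay": 0, "az": 0, "hand": 5},
    {"x": 0, "y": 0, "z": -2.5, "ax": 0, "ay": 0, "az": 0, "hand": 5},
    {"x": 0, "y": 0, "z": -2.8, "ax": 0, "ay": 0, "az": 0, "hand": 5},
    {"x": 0, "y": 0, "z": -2.8, "ax": 0, "ay": 0, "az": 0, "hand": 5},
  ],
)

```text
clock: 14.4
eef_pos: [540.4, 379.3, 230.9]
tcp_rot: [-3.139, -0.002, -0.185]
contact_force: [0.2, 0.9, -3.6]
opening: 0.226
grasp_force: 69.6
```

```bash
python3 -c "
from h import *
a=imaging.grab_frame('side')
s=monitor.sense();e=s['eef_pos'];print(e,s['contact_force'])
y=s['tcp_rot'][2];d=np.array([566.0,126.2])-e[:2];print((d@[np.cos(y),np.sin(y)])/50,(d@[np.sin(y),-np.cos(y)])/50)
o=cv2.imread('pics/side0.png')[:,:,::-1]
print('bracket change',np.abs(a.astype(int)-o)[238:296,244:300].max(2).__gt__(40).sum())
g=cv2.cvtColor(a,cv2.COLOR_RGB2GRAY);go=cv2.cvtColor(np.ascontiguousarray(o),cv2.COLOR_RGB2GRAY)
print(cv2.phaseCorrelate(np.float64(go[238:298,244:300]),np.float64(g[238:298,244:300])))"
```

```text
[539.64918436 378.77993818 228.89709419] [-0.17112318 -0.53580062 -3.93200153]
1.446486262204985 4.86868295897829
bracket change 138
((0.025768886619800924, -0.02799359408236768), 0.8753830391801684)
```

The bracket hasn't moved (phase shift 0.03 px). Now I'll carry the punch back over the wooden block.

Request:
drive_tool(
  plan=[
    {"x": 0.1, "y": 0.4, "z": 0, "ax": 0, "ay": 0, "az": 0, "hand": 5},
    {"x": 0.35, "y": 1.2, "z": 0, "ax": 0, "ay": 0, "az": 0, "hand": 5},
    {"x": 0.6, "y": 2.1, "z": 0, "ax": 0, "ay": 0, "az": 0, "hand": 5},
    {"x": 0.9, "y": 3.0, "z": 0, "ax": 0, "ay": 0, "az": 0, "hand": 5},
    {"x": 1.15, "y": 3.9, "z": 0, "ax": 0, "ay": 0, "az": 0, "hand": 5},
    {"x": 1.35, "y": 4.6, "z": 0, "ax": 0, "ay": 0, "az": 0, "hand": 5},
    {"x": 1.45, "y": 4.87, "z": 0, "ax": 0, "ay": 0, "az": 0, "hand": 5},
    {"x": 1.45, "y": 4.87, "z": 0, "ax": 0, "ay": 0, "az": 0, "hand": 5},
  ],
)

```text
clock: 15.25
eef_pos: [565.4, 123.6, 227.2]
tcp_rot: [3.14, 0.002, -0.188]
contact_force: [-1.2, -0.2, -4.3]
opening: 0.222
grasp_force: 69.7
```

Request:
drive_tool(
  plan=[
    {"x": 0, "y": 0, "z": 0, "ax": 0, "ay": 0, "az": 0, "hand": 5},
    {"x": 0, "y": 0, "z": 0, "ax": 0, "ay": 0, "az": 0, "hand": 5},
    {"x": 0, "y": 0, "z": 0, "ax": 0, "ay": 0, "az": 0, "hand": 5},
    {"x": 0, "y": 0, "z": 0, "ax": 0, "ay": 0, "az": 0, "hand": 5},
  ],
)

```text
clock: 15.65
eef_pos: [566.0, 127.1, 228.6]
tcp_rot: [-3.142, 0.0, -0.184]
contact_force: [-0.7, -0.5, -4.1]
opening: 0.227
grasp_force: 69.7
```

Request:
drive_tool(
  plan=[
    {"x": 0, "y": 0.018, "z": 0.4, "ax": 0, "ay": 0, "az": 0, "hand": 5},
    {"x": 0, "y": 0.018, "z": 0.8, "ax": 0, "ay": 0, "az": 0, "hand": 5},
    {"x": 0, "y": 0.018, "z": 1.2, "ax": 0, "ay": 0, "az": 0, "hand": 5},
    {"x": 0, "y": 0.018, "z": 1.6, "ax": 0, "ay": 0, "az": 0, "hand": 5},
    {"x": 0, "y": 0.018, "z": 2.0, "ax": 0, "ay": 0, "az": 0, "hand": 5},
    {"x": 0, "y": 0.018, "z": 2.2, "ax": 0, "ay": 0, "az": 0, "hand": 5},
    {"x": 0, "y": 0.018, "z": 2.3, "ax": 0, "ay": 0, "az": 0, "hand": 5},
    {"x": 0, "y": 0.018, "z": 2.3, "ax": 0, "ay": 0, "az": 0, "hand": 5},
  ],
)

```text
clock: 16.45
eef_pos: [566.0, 125.4, 113.6]
tcp_rot: [3.141, 0.0, -0.185]
contact_force: [0.2, 0.2, -3.6]
opening: 0.22
grasp_force: 69.6
```

Request:
drive_tool(
  plan=[
    {"x": 0, "y": 0, "z": 0.03, "ax": 0, "ay": 0, "az": 0, "hand": 5},
    {"x": 0, "y": 0, "z": 0.05, "ax": 0, "ay": 0, "az": 0, "hand": 5},
    {"x": 0, "y": 0, "z": 0.05, "ax": 0, "ay": 0, "az": 0, "hand": 5},
    {"x": 0, "y": 0, "z": 0.05, "ax": 0, "ay": 0, "az": 0, "hand": 5},
  ],
)

```text
clock: 16.85
eef_pos: [566.3, 125.3, 111.7]
tcp_rot: [-3.141, -0.001, -0.185]
contact_force: [0.0, -0.7, -4.1]
opening: 0.23
grasp_force: 69.6
```

Request:
drive_tool(
  plan=[
    {"x": 0, "y": 0, "z": 0.02, "ax": 0, "ay": 0, "az": 0, "hand": 5},
    {"x": 0, "y": 0, "z": 0.04, "ax": 0, "ay": 0, "az": 0, "hand": 5},
    {"x": 0, "y": 0, "z": 0.06, "ax": 0, "ay": 0, "az": 0, "hand": 5},
    {"x": 0, "y": 0, "z": 0.07, "ax": 0, "ay": 0, "az": 0, "hand": 5},
    {"x": 0, "y": 0, "z": 0.07, "ax": 0, "ay": 0, "az": 0, "hand": 5},
    {"x": 0, "y": 0, "z": 0.07, "ax": 0, "ay": 0, "az": 0, "hand": 5},
  ],
)

```text
clock: 17.45
eef_pos: [566.0, 125.2, 107.8]
tcp_rot: [3.142, 0.0, -0.185]
contact_force: [-0.2, -0.5, -2.7]
opening: 0.224
grasp_force: 70.0
```

Request:
drive_tool(
  plan=[
    {"x": 0, "y": 0, "z": 0.01, "ax": 0, "ay": 0, "az": 0, "hand": 5},
    {"x": 0, "y": 0, "z": 0.01, "ax": 0, "ay": 0, "az": 0, "hand": 5},
    {"x": 0, "y": 0, "z": 0.01, "ax": 0, "ay": 0, "az": 0, "hand": 5},
  ],
)

```text
clock: 17.75
eef_pos: [566.0, 125.2, 107.7]
tcp_rot: [3.142, -0.0, -0.185]
contact_force: [-3.6, -0.2, 5.3]
opening: 0.222
grasp_force: 70.9
```

Resting on its collar (z 107.7, the same as at the grasp). I'll release and lift away.

Request:
drive_tool(
  plan=[
    {"x": 0, "y": 0, "z": 0, "ax": 0, "ay": 0, "az": 0, "hand": 25},
    {"x": 0, "y": 0, "z": 0, "ax": 0, "ay": 0, "az": 0, "hand": 40},
    {"x": 0, "y": 0, "z": 0, "ax": 0, "ay": 0, "az": 0, "hand": 70},
    {"x": 0, "y": 0, "z": 0, "ax": 0, "ay": 0, "az": 0, "hand": 85},
    {"x": 0, "y": 0, "z": 0, "ax": 0, "ay": 0, "az": 0, "hand": 85},
    {"x": 0, "y": 0, "z": 0, "ax": 0, "ay": 0, "az": 0, "hand": 85},
    {"x": 0, "y": 0, "z": 0, "ax": 0, "ay": 0, "az": 0, "hand": 85},
  ],
)

```text
clock: 18.45
eef_pos: [566.1, 125.2, 107.3]
tcp_rot: [-3.142, -0.0, -0.185]
contact_force: [0.9, -0.3, -0.1]
opening: 0.998
grasp_force: 0.0
```

Request:
drive_tool(
  plan=[
    {"x": 0, "y": 0, "z": -0.3, "ax": 0, "ay": 0, "az": 0, "hand": 85},
    {"x": 0, "y": 0, "z": -0.8, "ax": 0, "ay": 0, "az": 0, "hand": 85},
    {"x": 0, "y": 0, "z": -1.5, "ax": 0, "ay": 0, "az": 0, "hand": 85},
    {"x": 0, "y": 0, "z": -2.3, "ax": 0, "ay": 0, "az": 0, "hand": 85},
    {"x": -0.9, "y": 0, "z": -3, "ax": 0, "ay": 0, "az": 0, "hand": 85},
    {"x": -1.8, "y": 0, "z": -3, "ax": 0, "ay": 0, "az": 0, "hand": 85},
    {"x": -1.8, "y": 0, "z": -3, "ax": 0, "ay": 0, "az": 0, "hand": 85},
    {"x": -1.8, "y": 0, "z": -3, "ax": 0, "ay": 0, "az": 0, "hand": 85},
  ],
)

```text
clock: 19.25
eef_pos: [477.2, 142.0, 258.9]
tcp_rot: [-3.141, -0.002, -0.184]
contact_force: [0.5, -0.1, -0.8]
opening: 0.996
grasp_force: 0.0
```

```bash
python3 -c "
from h import *
a=imaging.grab_frame('side')[:,:,::-1];o=cv2.imread('pics/side0.png')
print(monitor.sense()['eef_pos'],monitor.sense()['contact_force'])
for nm,(x0,x1,y0,y1) in dict(punch=(340,362,165,205),block=(325,376,180,240),bracket=(240,302,235,300),blue=(300,360,215,280),tape=(238,288,200,245),glue=(303,322,165,208),mouse=(375,425,188,222),eraser=(284,304,205,220)).items():
    A,B=[cv2.cvtColor(np.ascontiguousarray(q[y0:y1,x0:x1]),cv2.COLOR_BGR2GRAY).astype(float) for q in(o,a)]
    print(nm,np.round(cv2.phaseCorrelate(A,B),2) if 0 else [np.round(t,2) for t in cv2.phaseCorrelate(A,B)],(abs(A-B)>40).sum())
for v in (170,176,182,188,192,195): print(v,o[v,340:364].max(1).tolist(),a[v,340:364].max(1).tolist())
"
```

```text
[478.06910899 141.93221831 258.46207197] [-0.09120863 -0.0446277   1.1207179 ]
punch [array([-0.04,  0.08]), np.float64(0.98)] 0
block [array([-0.03, -0.01]), np.float64(1.01)] 0
bracket [array([-0.01, -0.01]), np.float64(0.99)] 0
blue [array([0.03, 0.06]), np.float64(1.01)] 0
tape [array([-0.04,  0.47]), np.float64(1.0)] 0
glue [array([0.01, 0.47]), np.float64(1.0)] 0
mouse [array([-0., -0.]), np.float64(1.04)] 1
eraser [array([-0.02,  0.45]), np.float64(1.0)] 0
170 [49, 47, 41, 40, 39, 42, 37, 41, 43, 136, 145, 145, 144, 138, 75, 34, 37, 36, 36, 39, 39, 38, 37, 40] [50, 46, 38, 42, 42, 43, 41, 36, 35, 135, 142, 145, 148, 143, 77, 38, 42, 34, 38, 35, 36, 37, 42, 36]
176 [71, 69, 71, 75, 71, 92, 81, 47, 46, 71, 99, 105, 105, 100, 71, 43, 40, 42, 41, 39, 45, 43, 39, 38] [74, 74, 74, 71, 74, 98, 83, 53, 46, 75, 103, 107, 106, 103, 71, 46, 43, 37, 39, 44, 43, 40, 43, 36]
182 [132, 105, 98, 73, 48, 36, 29, 31, 27, 25, 33, 36, 32, 32, 36, 34, 35, 47, 44, 75, 162, 216, 230, 185] [133, 105, 97, 74, 41, 41, 33, 27, 30, 34, 34, 35, 27, 27, 29, 35, 38, 54, 49, 80, 168, 218, 233, 188]
188 [203, 209, 207, 169, 142, 98, 48, 25, 25, 36, 35, 31, 31, 37, 29, 33, 62, 54, 42, 36, 47, 56, 183, 227] [205, 212, 210, 173, 146, 109, 52, 38, 29, 29, 30, 31, 32, 39, 31, 34, 41, 52, 40, 43, 46, 59, 184, 229]
192 [211, 205, 203, 205, 206, 141, 66, 33, 31, 31, 33, 32, 25, 28, 35, 32, 146, 201, 207, 208, 206, 197, 184, 174] [213, 210, 208, 206, 209, 141, 64, 35, 30, 39, 32, 31, 33, 32, 34, 33, 148, 203, 213, 209, 213, 201, 187, 175]
195 [220, 218, 216, 215, 187, 221, 212, 168, 87, 34, 32, 34, 35, 49, 81, 108, 125, 175, 181, 196, 199, 205, 207, 208] [222, 220, 218, 218, 197, 224, 215, 171, 92, 42, 36, 38, 29, 53, 85, 105, 129, 178, 184, 202, 203, 209, 211, 212]
```

The scene matches its original state, with the punch back down on its collar. Handing in.

```bash
python3 -c "
from rig import r
print(r.sign_off())"
```

```text
the job is handed in; nothing more can be done
None
```

The dimple is punched: the force peaked near 13 N and fell to about 5.5 N with a sudden give, which I took as the snap. The punch is back upright on its collar, the camera check shows nothing else moved, and the job is handed in at about 19 s.

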